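# Lock the swing clamp of the loaded nest fixture with its T-key

## Task

A hand device lies in one of the two nest fixtures. Lift the T-handled key up and off its two hooks, set its square socket fully down on the square clamp head of the fixture that holds the device, and turn it clockwise (seen from above) until the clamp clicks over its detent and its finger lies locked across the device. Then lift the key off, hang it back on its two hooks and let go; turn the clamp only with the key, keep the fingers off that fixture, and leave the empty fixture's clamp and the things standing on the bench as they are.

Things in the scene. Friction and masses are not known exactly. Their poses are not given: they have to be found in the camera images.
- key_grip (a point): Centre of the black crossbar of the T-handled key: grasp it here. The bar is 124 mm long (along this point's y), 16 mm thick (x), 18 mm high (z, up). A steel shank, 14 mm in diameter, runs down from it to the socket, whose mouth is 125 mm below this point. The key is upright when hanging and in use. About 0.16 kg.
- key_socket (a point): Centre of the mouth (lower end) of the key's socket, 125 mm straight below key_grip. The socket is a steel block 34 x 34 mm and 32 mm high with a 24 x 24 mm square hole, 26 mm deep, open downward; its sides are parallel to the point's x and y (so to the crossbar).
- holder_seat (a point): Where the bar's centre is when the key hangs in its holder, 175 mm above the bench. y along the hanging bar, -x towards the open front of the hooks. The bar rests on two pegs 38 mm to either side, between a post 17 mm behind (+x) and an upturned tip 19 mm in front (both 8 mm in diameter): 5 to 7 mm of play either way. Tips and posts end 4 to 9 mm above the seat height.
- fixture_loaded: Nest fixture with a white pen-like hand device 327 mm long in its two white cradles. Aluminium base 190 x 100 mm, top 14 mm above the bench. Origin under its centre on the bench, x along the device, y across it. The device lies on y = +16 mm, its top about 56 mm up; the clamp spindle is at x = 0, y = -22 mm. Fixed to the bench, but stands elsewhere each time.
- head_loaded (a point): Clamp head of the loaded fixture: centre of the hub's flat top, 70 mm above the bench, where the seated socket's mouth rests. On it stands a 20 x 20 mm square, 11 mm high, sides parallel to this point's x and y, with a tapered top 9 mm higher (10 x 10 mm at its tip, 90 mm above the bench). It turns with the clamp; x points along the steel clamp finger, which reaches 45 mm from the axis.
- clamp_loaded (a joint): Angle of the loaded fixture's clamp, rad, growing clockwise seen from above: 0 to 0.3 at the start (open), 1.05 locked (finger lies across the device), stop at 1.15. It turns easily to about 0.4; there a sprung roller meets a ridge and resists with about 0.2 N m until 0.74, then snaps it on to about 1.05 as far as the key's play allows. The socket has 0.22 rad of play either way.
- fixture_empty: The same fixture without a device, standing elsewhere. Same origin and axes.
- head_empty (a point): Clamp head of the empty fixture, as head_loaded. Leave it alone.
- clamp_empty (a joint): Angle of the empty fixture's clamp, rad, 0 to 0.3. Leave it as it is.
- glue_bottle: Small glue bottle with needle cap, upright, 26 mm in diameter, 106 mm high; origin under its centre. Stands next to the loaded fixture.
- grease_tin: Flat round tin, 54 mm in diameter, 24 mm high; origin under its centre. A bystander next to the empty fixture.
- label_roll: White label roll, 59 mm in diameter, 30 mm high; origin under its centre. A bystander near the key holder.
- holder: The key holder: grey base plate 90 x 125 x 14 mm with two upright steel posts and their hooks, 184 mm high in all. Origin on the bench straight below holder_seat; the plate's centre is 6 mm to +x of it. The shank and socket hang between the posts: to carry the key sideways its socket must first clear the hooks, upward or forward. Fixed to the bench, but stands elsewhere each time.
Mind the look-alikes: they are no part of the job. What is shaped like the holder but brown or green is not meant.

How it is judged:
By the outcome, as a careful person would: the job done as asked, in the order asked, and still so for the second after the job is handed in, with the robot touching nothing.
It also fails if it takes over 61 s, if anything falls off the work surface, if the arm or the gripper's body presses on something with over 40 N, if the wrist force passes 120 N, or if a joint passes its speed limit or range.

## Robot

A 6-joint arm with a two-finger parallel gripper is mounted at the origin on the work surface; the furniture and walls round the work are solid. World frame = base frame: x ahead of the robot, y to its left, z up, the work surface at z = 0. Lengths are in m, angles in rad, forces in N, time in s.
With the tool pointing down it reaches from about 0.275 to 0.725 m from the base axis. Payload 15.9 kg.
Tool frame: the origin (TCP) lies between the finger pads; the fingertips stand 25 mm ahead of it and the grasp point (between the pads) lies 6 mm ahead of it (robot.tip_extent is the distance from the TCP to the fingertips, in m); z points along the fingers, x is the direction in which the jaws open and shut, and the axes are right-handed (so a half turn about z gives the same grasp; the last joint's range is limited). The gripper opens to 85 mm and grips with 20 to 120 N. Pads are 22 mm wide; open, the fingers measure 114 mm over their backs; the gripper's body (76 mm by 85 mm) begins 54 mm behind the grasp point. The pads swing forward as they close: fully open they stand 13 mm farther back than shut.
Start: joints at [-1.287, 0.213, -0.034, 1.323, 0, 1.571], TCP at [0.14, -0.48, 0.256] pointing down, gripper open.
Joint ranges: [-2.98, 2.98], [-0.74, 1.72], [-1.14, 1.35], [-2.1, 2.04], [-1.57, 1.44], [-3.14, 3.14]. Speed limits (rad/s): [1.89, 1.89, 2.39, 2.57, 3.14, 3.14].

## Interface

Orientations are given as [roll, pitch, yaw] about the fixed x, y, z axes, in that order (R = Rz(yaw) Ry(pitch) Rx(roll)).
In Python, from workcell import robot, optics gives the robot as it stands. The module is installed in compiled form; this text tells all that it offers.
- The arm moves only by the shell command python3 -m jog 'ROWS' [FORCE]. ROWS is JSON, a list of rows, each an object of numbers: "tx", "ty", "tz": the shift along the tool's x, y, z in m; "ax", "ay", "az": the turn, a rotation vector about the tool's x, y, z in rad; "jaw": the opening, from -1 (shut) to 1 (fully open). In form: [{"tx": .., "ty": .., "tz": .., "ax": .., "ay": .., "az": .., "jaw": ..}, ...]. A call has exactly 8 rows; each row is the pose to reach, as a shift and turn from the pose measured when the call began, along the tool's axes at that moment; what a row does not reach only later rows make up. A row lasts 1/12 s, in which the tool goes at most 41.7 mm and 7.16 degrees, less where a joint would pass 70% of its speed; a pose out of reach is approached as far as the arm can. A call with a gripper value outside its range is refused whole. The fingers move at their own pace and stop on an object; FORCE is the grip in N (left out, the last holds). Time passes only in rows, so rows that repeat a pose let the fingers close, or fill a call up. It gives the time, the measured TCP pose, the force and the opening at its end, in the units of the state.
- robot.sense(): the state, without advancing time (a new reading comes with each control period).
- optics.read_camera(name): name is "side" or "top"; returns the picture (400x640x3 uint8, red, green, blue); there is no depth.
- optics.camera_model(name): a dict with "mtx" (3x3 intrinsics, pixels), "world_to_cam" (4x4, takes a point from world to camera coordinates). Camera axes: x right, y up, looking along -z (the intrinsics and any distortion apply to the point x, -y, -z); pixel columns grow to the right and rows downward; lengths in m; the calibration is good to about 2 mm. A picture is of the moment at which its call begins. camera_model takes no time and is no camera call.
- robot.finish_job(): hands the job in, once; it reports no verdict.
The state is a dict: "time": time; "joint_positions": joint angles; "qvel": joint speeds; "effort": joint torques, N m; "tool_pos": TCP position; "orientation": TCP orientation; "force": force on the tool from outside, world axes, zero at the start; "moment": the same for the moment, N m; "grip_width": opening from 0.0 (shut) to 1.0 (fully open).
Only numpy, scipy, OpenCV 4.12 (cv2) and the standard library are available. Lean on these libraries where they do the work, as an engineer would, in place of code of your own. Each camera call takes 0.05 s, during which the arm holds its last target. There are 200 camera calls.

## Working session

There is one attempt and no reset: what is moved stays moved. The work goes in short steps, Python scripts to look and compute and a shell command to move; the robot and the scene stay as the last step left them, time stands still between calls to the robot, and variables do not carry over. Pictures are saved under pics/ and viewed, about 8 in all and at most 12, crops included, and the job is handed in when it is done.

```bash
mkdir -p pics; python3 - <<'E'
from workcell import robot, optics
import cv2,numpy as np
np.set_printoptions(precision=4,suppress=True)
for n in("side","top"):
    im=optics.read_camera(n); np.save(f"pics/{n}0.npy",im)
    cv2.imwrite(f"pics/{n}0.png",cv2.cvtColor(im,cv2.COLOR_RGB2BGR))
    m=optics.camera_model(n); print(n,{k:(np.array(v) if not isinstance(v,str) else v) for k,v in m.items()})
print(robot.sense(), robot.tip_extent)
E
```

```text
side {'mtx': array([[363.4075,   0.    , 321.1473],
       [  0.    , 363.4075, 196.2651],
       [  0.    ,   0.    ,   1.    ]]), 'world_to_cam': array([[-0.9951, -0.0981,  0.0074,  0.4977],
       [ 0.0489, -0.4287,  0.9021, -0.1044],
       [-0.0854,  0.8981,  0.4314, -1.1758],
       [ 0.    ,  0.    ,  0.    ,  1.    ]])}
top {'mtx': array([[363.6657,   0.    , 325.0388],
       [  0.    , 363.6657, 196.4368],
       [  0.    ,   0.    ,   1.    ]]), 'world_to_cam': array([[ 0.0648, -0.9979,  0.0015,  0.0199],
       [ 0.9752,  0.0637,  0.2121, -0.5159],
       [-0.2118, -0.0123,  0.9772, -1.1486],
       [ 0.    ,  0.    ,  0.    ,  1.    ]])}
{'time': 0.1, 'joint_positions': array([-1.287 ,  0.2133, -0.035 ,  1.3235,  0.0001,  1.5708]), 'qvel': array([ 0.0014, -0.0009,  0.0016,  0.0019, -0.0003,  0.0004]), 'effort': array([ -0.0045, -68.7247,  48.7808,   0.0122,  -0.0003,   0.    ]), 'tool_pos': array([ 0.1399, -0.4797,  0.2559]), 'orientation': array([-3.1415,  0.001 , -1.287 ]), 'force': array([ 0.4511, -0.3676, -0.3484]), 'moment': array([ 0.0392, -0.0646, -0.0509]), 'grip_width': 0.9962429241386892} 0.025
```

View pics/top0.png

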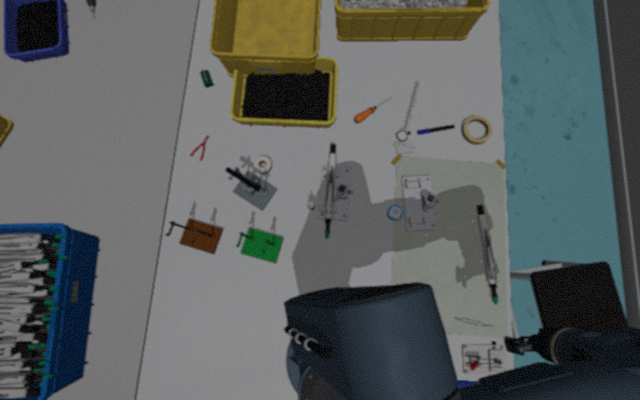

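View pics/side0.png

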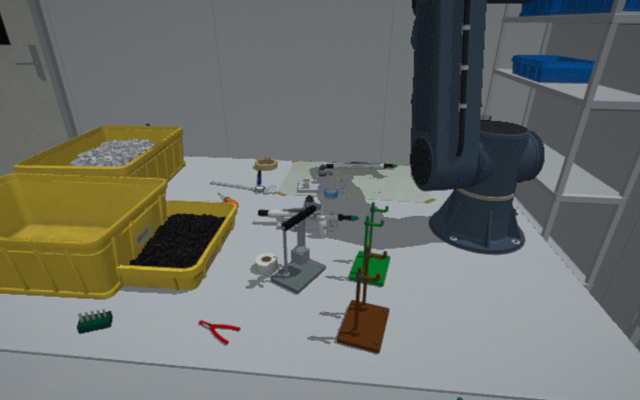

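Candidates in the top view are the grey holder (255,187) with the black key bar (243,180), the brown holder (202,236) and the green one (262,245). The grey one fits the description. The fixture at (333,190) carries a device, while the one at (420,203) is empty. The device at (487,250) lies loose. I'll confirm this in enlarged crops.

```bash
python3 - <<'E'
import cv2
t=cv2.imread("pics/top0.png"); s=cv2.imread("pics/side0.png")
cv2.imwrite("pics/topc.png",cv2.resize(t[135:245,215:365],None,fx=5.3,fy=5.3,interpolation=cv2.INTER_CUBIC))
cv2.imwrite("pics/sidec.png",cv2.resize(s[185:295,240:370],None,fx=5.4,fy=5.4,interpolation=cv2.INTER_CUBIC))
E
```

```text
(no output)
```

View pics/topc.png

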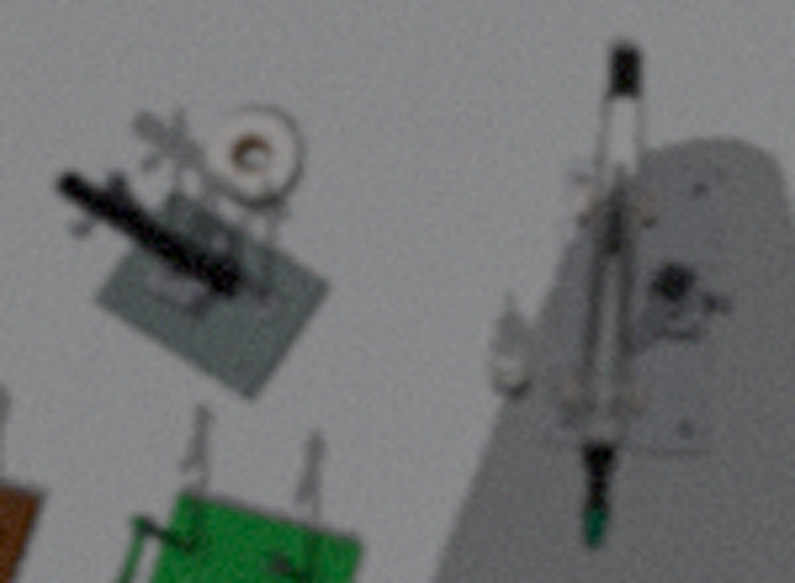

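View pics/sidec.png

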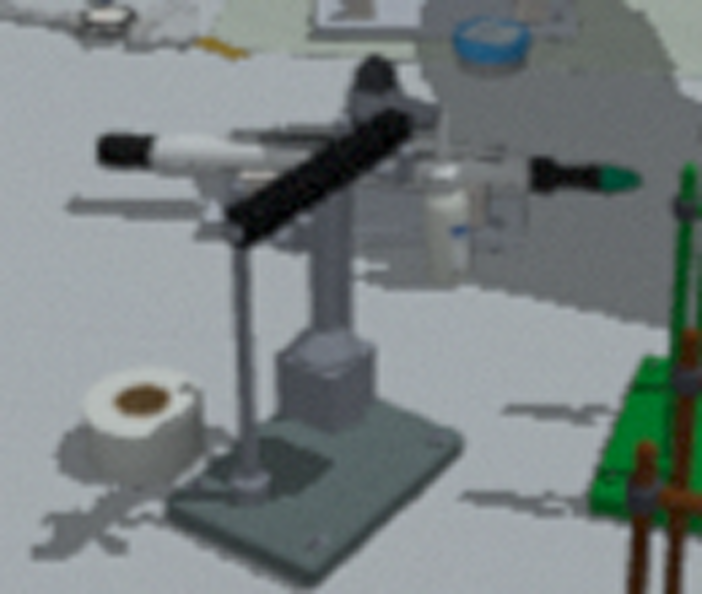

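```bash
cat > h.py <<'E'
import numpy as np, cv2
from workcell import robot, optics
np.set_printoptions(precision=4,suppress=True)
M={n:optics.camera_model(n) for n in("side","top")}
def ray(n,p):
    m=M[n];K=np.array(m["mtx"]);T=np.array(m["world_to_cam"])
    d=np.linalg.solve(K,[p[0],p[1],1.]);d=np.array([d[0],-d[1],-d[2]])
    R=T[:3,:3];return -R.T@T[:3,3],R.T@d
def plane(n,p,z):
    o,d=ray(n,p);return (o+d*(z-o[2])/d[2])
def proj(n,P):
    m=M[n];T=np.array(m["world_to_cam"]);c=T[:3,:3]@np.array(P)+T[:3,3]
    q=np.array(m["mtx"])@np.array([c[0],-c[1],-c[2]]);return q[:2]/q[2]
def crop(u,off,s): return ((u[0]+.5)/s-.5+off[0],(u[1]+.5)/s-.5+off[1])
def tri(pt,ps):
    A=[];b=[]
    for n,p in(("top",pt),("side",ps)):
        o,d=ray(n,p);d/=np.linalg.norm(d);Q=np.eye(3)-np.outer(d,d);A.append(Q);b.append(Q@o)
    return np.linalg.lstsq(np.vstack(A),np.hstack(b),rcond=None)[0]
E
python3 - <<'E'
from h import *
T=lambda u,z:plane("top",crop(u,(215,135),5.3),z)
S=lambda u,z:plane("side",crop(u,(240,185),5.4),z)
c=[T(u,.014) for u in((330,288),(252,400),(97,298),(180,190))]
print("plate top",np.array(c),np.mean(c,0))
print("plate side",np.array([S(u,.014) for u in((170,503),(315,578),(463,438))]), "post base",S((250,488),.014))
a,b=T((68,183),.184),T((232,282),.184);print("bar",a,b,(a+b)/2,np.linalg.norm(a-b),np.degrees(np.arctan2(*(b-a)[1::-1])))
a,b=S((243,218),.184),S((400,117),.184);print("bar side",a,b,(a+b)/2,np.linalg.norm(a-b))
print("head",T((675,280),.088))
c=np.array([T(u,.014) for u in((708,455),(690,430),(700,188))]);print("fix corner,screws",c)
a,b=T((625,70),.048),T((596,520),.048);print("device ends",a,b,np.linalg.norm(b-a),np.degrees(np.arctan2(*(a-b)[1::-1])))
print("fing?",T((635,345),.066),T((718,303),.066),"bottle",T((512,385),.0))
t=cv2.imread("pics/top0.png")[155:240,310:450]
g=cv2.convertScaleAbs(cv2.resize(t,None,fx=5.7,fy=5.7,interpolation=cv2.INTER_CUBIC),alpha=1.7,beta=-30)
cv2.imwrite("pics/topd.png",g)
E
```

```text
plate top [[0.5381 0.2211 0.014 ]
 [0.4613 0.2642 0.014 ]
 [0.5216 0.3713 0.014 ]
 [0.5975 0.3255 0.014 ]] [0.5296 0.2955 0.014 ]
plate side [[0.5946 0.3349 0.014 ]
 [0.5189 0.3797 0.014 ]
 [0.4625 0.2698 0.014 ]] post base [0.5594 0.3198 0.014 ]
bar [0.5502 0.3491 0.184 ] [0.4989 0.2506 0.184 ] [0.5246 0.2999 0.184 ] 0.11099615733568625 -117.50305051785777
bar side [0.5493 0.3579 0.184 ] [0.4948 0.2584 0.184 ] [0.522  0.3081 0.184 ] 0.11343075841303996
head [0.5398 0.0003 0.088 ]
fix corner,screws [[ 0.4448 -0.0295  0.014 ]
 [ 0.4601 -0.0171  0.014 ]
 [ 0.6212 -0.0151  0.014 ]]
device ends [0.6872 0.039  0.048 ] [0.3948 0.0391 0.048 ] 0.29239831192119325 -0.03183241235052185
fing? [0.5024 0.022  0.066 ] [ 0.5323 -0.0279  0.066 ] bottle [0.4845 0.0992 0.    ]
```

View pics/topd.png

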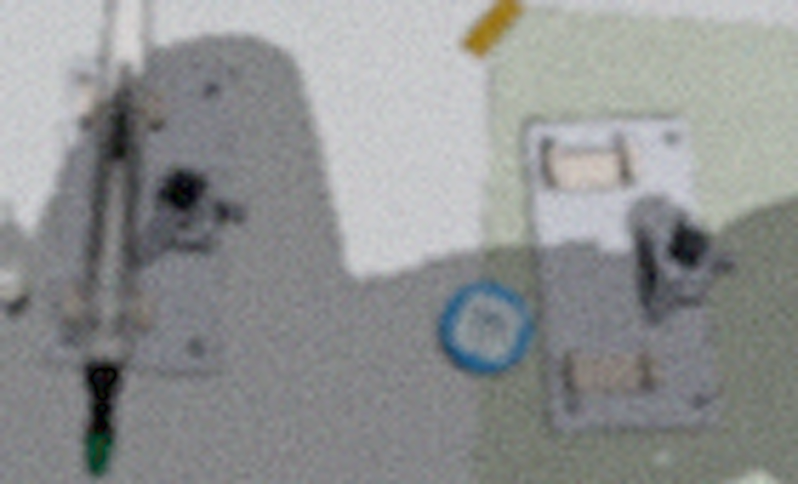

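The crops show:
- **Holder:** grey, with the key bar centred at about (243,179) in the full top image. The posts are on its lower-right side, so the open front faces world (-0.88, 0.48).
- **Loaded fixture:** its head is at about (342,188) full image.
- **Empty fixture:** its head is at about (430,197). I'll leave that one alone.

Next I'll move above the key.

```bash
cat >> h.py <<'E'
from scipy.spatial.transform import Rotation as Ro
def to(x,y,z,yawdeg):
    s=robot.sense();R=Ro.from_euler("xyz",s["orientation"]);G=Ro.from_euler("xyz",[np.pi,0,np.radians(yawdeg)])
    d=R.inv().apply(np.array([x,y,z])-s["tool_pos"]);a=(R.inv()*G).as_rotvec()
    print("t",d,"a",a,"| time %.2f"%s["time"],"pos",s["tool_pos"],"yaw %.2f"%np.degrees(s["orientation"][2]),"F",s["force"],"M",s["moment"],"g %.3f"%s["grip_width"],"q",s["joint_positions"])
E
python3 -c "
from h import *
to(.524,.302,.27,-28.5)"
```

```text
t [-0.6429 -0.5876 -0.0135] a [-0.0004  0.0009 -0.7896] | time 0.10 pos [ 0.1399 -0.4797  0.2559] yaw -73.74 F [ 0.4511 -0.3676 -0.3484] M [ 0.0392 -0.0646 -0.0509] g 0.996 q [-1.287   0.2133 -0.035   1.3235  0.0001  1.5708]
```

```bash
python3 -m jog '[{"tx":-0.643,"ty":-0.588,"tz":-0.045,"az":-0.79,"jaw":1},{"tx":-0.643,"ty":-0.588,"tz":-0.045,"az":-0.79,"jaw":1},{"tx":-0.643,"ty":-0.588,"tz":-0.045,"az":-0.79,"jaw":1},{"tx":-0.643,"ty":-0.588,"tz":-0.045,"az":-0.79,"jaw":1},{"tx":-0.643,"ty":-0.588,"tz":-0.045,"az":-0.79,"jaw":1},{"tx":-0.643,"ty":-0.588,"tz":-0.045,"az":-0.79,"jaw":1},{"tx":-0.643,"ty":-0.588,"tz":-0.045,"az":-0.79,"jaw":1},{"tx":-0.643,"ty":-0.588,"tz":-0.045,"az":-0.79,"jaw":1}]' 40
python3 -c "
from h import *
to(.524,.302,.29,-28.5)"
```

```text
t [-0.643  -0.5876 -0.0335] a [-0.0004  0.0009 -0.7896] | time 0.10 pos [ 0.1399 -0.4797  0.2559] yaw -73.74 F [ 0.4511 -0.3676 -0.3484] M [ 0.0392 -0.0646 -0.0509] g 0.996 q [-1.287   0.2133 -0.035   1.3235  0.0001  1.5708]validation failed for argument at $[0]...
```

```bash
python3 -m jog '[{"tx":-0.643,"ty":-0.588,"tz":-0.045,"ax":0,"ay":0,"az":-0.79,"jaw":1},{"tx":-0.643,"ty":-0.588,"tz":-0.045,"ax":0,"ay":0,"az":-0.79,"jaw":1},{"tx":-0.643,"ty":-0.588,"tz":-0.045,"ax":0,"ay":0,"az":-0.79,"jaw":1},{"tx":-0.643,"ty":-0.588,"tz":-0.045,"ax":0,"ay":0,"az":-0.79,"jaw":1},{"tx":-0.643,"ty":-0.588,"tz":-0.045,"ax":0,"ay":0,"az":-0.79,"jaw":1},{"tx":-0.643,"ty":-0.588,"tz":-0.045,"ax":0,"ay":0,"az":-0.79,"jaw":1},{"tx":-0.643,"ty":-0.588,"tz":-0.045,"ax":0,"ay":0,"az":-0.79,"jaw":1},{"tx":-0.643,"ty":-0.588,"tz":-0.045,"ax":0,"ay":0,"az":-0.79,"jaw":1}]' 40
python3 -c "
from h import *
to(.524,.302,.29,-28.5)"
```

```text
time: 0.77
tool_pos: [0.2852, -0.1832, 0.2735]
orientation: [-3.141, 0.0, -0.494]
force: [0.9, -0.5, -0.5]
grip_width: 1.003
t [-0.0199 -0.5405 -0.0161] a [-0.0008  0.0004  0.0033] | time 0.77 pos [ 0.2852 -0.1832  0.2735] yaw -28.31 F [ 0.8945 -0.5394 -0.4561] M [-0.0584 -0.0826 -0.0525] g 1.003 q [-0.5717 -0.1212 -0.344   1.3485  0.0007  1.4933]
```

```bash
python3 -m jog '[{"tx":-0.02,"ty":-0.54,"tz":-0.016,"ax":0,"ay":0,"az":0,"jaw":1},{"tx":-0.02,"ty":-0.54,"tz":-0.016,"ax":0,"ay":0,"az":0,"jaw":1},{"tx":-0.02,"ty":-0.54,"tz":-0.016,"ax":0,"ay":0,"az":0,"jaw":1},{"tx":-0.02,"ty":-0.54,"tz":-0.016,"ax":0,"ay":0,"az":0,"jaw":1},{"tx":-0.02,"ty":-0.54,"tz":-0.016,"ax":0,"ay":0,"az":0,"jaw":1},{"tx":-0.02,"ty":-0.54,"tz":-0.016,"ax":0,"ay":0,"az":0,"jaw":1},{"tx":-0.02,"ty":-0.54,"tz":-0.016,"ax":0,"ay":0,"az":0,"jaw":1},{"tx":-0.02,"ty":-0.54,"tz":-0.016,"ax":0,"ay":0,"az":0,"jaw":1}]' 40
python3 -c "
from h import *
to(.524,.302,.27,-28.5)"
```

```text
time: 1.43
tool_pos: [0.4264, 0.1041, 0.283]
orientation: [-3.141, 0.0, -0.494]
force: [0.9, -1.6, 0.4]
grip_width: 1.004
t [-0.0078 -0.2205  0.0132] a [-0.0007  0.0005  0.0037] | time 1.43 pos [0.4264 0.1041 0.283 ] yaw -28.29 F [ 0.8853 -1.5579  0.4002] M [-0.0751 -0.0881 -0.0436] g 1.004 q [ 0.2389  0.0835 -0.12    1.3672  0.0008  2.3034]
```

```bash
python3 -m jog '[{"tx":-0.008,"ty":-0.22,"tz":0.013,"ax":0,"ay":0,"az":0,"jaw":1},{"tx":-0.008,"ty":-0.22,"tz":0.013,"ax":0,"ay":0,"az":0,"jaw":1},{"tx":-0.008,"ty":-0.22,"tz":0.013,"ax":0,"ay":0,"az":0,"jaw":1},{"tx":-0.008,"ty":-0.22,"tz":0.013,"ax":0,"ay":0,"az":0,"jaw":1},{"tx":-0.008,"ty":-0.22,"tz":0.013,"ax":0,"ay":0,"az":0,"jaw":1},{"tx":-0.008,"ty":-0.22,"tz":0.023,"ax":0,"ay":0,"az":0,"jaw":1},{"tx":-0.008,"ty":-0.22,"tz":0.033,"ax":0,"ay":0,"az":0,"jaw":1},{"tx":-0.008,"ty":-0.22,"tz":0.033,"ax":0,"ay":0,"az":0,"jaw":1}]' 40
python3 - <<'E'
from h import *
to(.524,.302,.181,-28.5)
t=optics.read_camera("top")[:,:,::-1];s=optics.read_camera("side")[:,:,::-1]
cv2.imwrite("pics/t1.png",t);cv2.imwrite("pics/s1.png",s)
a=cv2.resize(t[130:240,200:360],None,fx=5,fy=5,interpolation=cv2.INTER_CUBIC)
b=cv2.resize(s[170:295,230:370],None,fx=4.8,fy=4.8,interpolation=cv2.INTER_CUBIC)
cv2.imwrite("pics/t1c.png",a)
cv2.imwrite("pics/s1c.png",b)
E
```

```text
time: 2.1
tool_pos: [0.5229, 0.3022, 0.2472]
orientation: [3.139, 0.003, -0.492]
force: [-0.7, -0.9, -1.3]
grip_width: 0.998
t [ 0.0012 -0.0005  0.0662] a [0.0029 0.0026 0.0051] | time 2.10 pos [0.5229 0.3022 0.2472] yaw -28.21 F [-0.6858 -0.9377 -1.261 ] M [-0.0364  0.0493 -0.0084] g 0.998 q [0.5237 0.4402 0.2589 1.3934 0.0007 2.5868]
```

View pics/s1c.png

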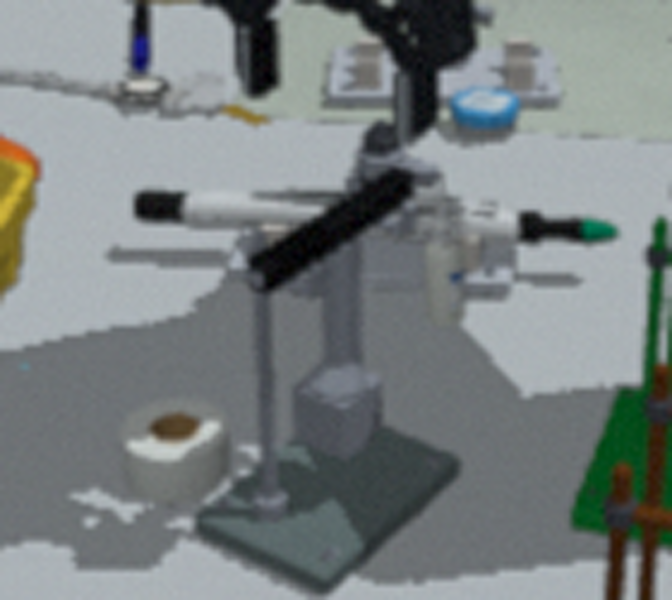

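Side crop: the fingers straddle the bar's axis, with tips at crop (258,92) and (418,135). The bar runs from (262,275) to (405,180). I'll refine the bar pose by fitting its silhouette in both initial pictures, and the head, plate and fixture the same way.

```bash
cat > fit.py <<'E'
from h import *
from scipy.optimize import minimize
def box(c,yaw,dx,dy,dz):
    ca,sa=np.cos(yaw),np.sin(yaw);return [np.array(c)+np.array([ca*i*dx-sa*j*dy,sa*i*dx+ca*j*dy,k*dz])/2 for i in(-1,1) for j in(-1,1) for k in(-1,1)]
def sil(n,P,S=8):
    q=np.array([proj(n,p) for p in P]);h=cv2.convexHull(((q+.5)*S).astype(np.float32)).astype(np.int32)
    m=np.zeros((400*S,640*S),np.uint8);cv2.fillConvexPoly(m,h,255);return cv2.resize(m,(640,400),interpolation=cv2.INTER_AREA)/255.
E
python3 - <<'E'
from fit import *
ims={"top":("pics/top0.npy",(222,262,165,195)),"side":("pics/side0.npy",(280,320,203,234))}
D={}
for n,(f,r) in ims.items():
    g=np.load(f).astype(float).mean(2);D[n]=np.clip((100-g)/(75),0,1);ims[n]=r;print(n,"dark px",(g[r[2]:r[3],r[0]:r[1]]<60).sum())
def cost(v,views):
    P=box([v[0],v[1],.175],v[2],.016,.124,.018);c=0
    for n in views:
        r=ims[n];sl=np.s_[r[2]:r[3],r[0]:r[1]];c+=np.abs(sil(n,P)[sl]-D[n][sl]).sum()
    return c
for views in(["top"],["side"],["top","side"]):
    r=minimize(cost,[.524,.302,np.radians(-28.5)],args=(views,),method="Nelder-Mead",options=dict(initial_simplex=[[.524,.302,-.5],[.53,.302,-.5],[.524,.31,-.5],[.524,.302,-.44]],maxiter=70))
    print(views,r.x[:2],np.degrees(r.x[2]),r.fun)
E
```

```text
top dark px 298
side dark px 328
['top'] [0.5262 0.3004] -27.719823037906067 173.33437908496734
['side'] [0.5242 0.2967] -25.17542364979429 136.34274509803922
['top', 'side'] [0.5256 0.2976] -26.746698605665838 316.1688888888889
```

```bash
python3 -m jog '[{"tx":0.004,"ty":0.0015,"tz":0.02,"ax":0.003,"ay":0.003,"az":-0.016,"jaw":1},{"tx":0.004,"ty":0.0015,"tz":0.04,"ax":0.003,"ay":0.003,"az":-0.016,"jaw":1},{"tx":0.004,"ty":0.0015,"tz":0.06,"ax":0.003,"ay":0.003,"az":-0.016,"jaw":1},{"tx":0.004,"ty":0.0015,"tz":0.066,"ax":0.003,"ay":0.003,"az":-0.016,"jaw":1},{"tx":0.004,"ty":0.0015,"tz":0.066,"ax":0.003,"ay":0.003,"az":-0.016,"jaw":0.3},{"tx":0.004,"ty":0.0015,"tz":0.066,"ax":0.003,"ay":0.003,"az":-0.016,"jaw":-0.2},{"tx":0.004,"ty":0.0015,"tz":0.066,"ax":0.003,"ay":0.003,"az":-0.016,"jaw":-0.5},{"tx":0.004,"ty":0.0015,"tz":0.066,"ax":0.003,"ay":0.003,"az":-0.016,"jaw":-0.7}]' 40
python3 -c "
from h import *
to(.5255,.299,.181,-27.3)"
```

```text
time: 2.87
tool_pos: [0.5265, 0.2983, 0.1854]
orientation: [-3.137, -0.003, -0.478]
force: [0.4, 0.9, 0.6]
grip_width: 0.448
t [-0.0012 -0.0001  0.0044] a [-0.0043 -0.0031 -0.0013] | time 2.87 pos [0.5265 0.2983 0.1854] yaw -27.37 F [0.3594 0.9483 0.5801] M [-0.009   0.024  -0.0059] g 0.448 q [ 0.5156  0.4464  0.1126  1.2317 -0.0002  2.5642]
```

```bash
python3 -m jog '[{"tx":0,"ty":0,"tz":0,"ax":0,"ay":0,"az":0,"jaw":-1},{"tx":0,"ty":0,"tz":0,"ax":0,"ay":0,"az":0,"jaw":-1},{"tx":0,"ty":0,"tz":0,"ax":0,"ay":0,"az":0,"jaw":-1},{"tx":0,"ty":0,"tz":0,"ax":0,"ay":0,"az":0,"jaw":-1},{"tx":0,"ty":0,"tz":0,"ax":0,"ay":0,"az":0,"jaw":-1},{"tx":0,"ty":0,"tz":0,"ax":0,"ay":0,"az":0,"jaw":-1},{"tx":0,"ty":0,"tz":0,"ax":0,"ay":0,"az":0,"jaw":-1},{"tx":0,"ty":0,"tz":0,"ax":0,"ay":0,"az":0,"jaw":-1}]' 60
python3 -c "
from h import *
to(.5255,.299,.181,-27.3)"
```

```text
time: 3.53
tool_pos: [0.527, 0.2985, 0.1865]
orientation: [-3.136, -0.004, -0.478]
force: [-0.6, -0.6, 7.3]
grip_width: 0.171
t [-0.0016  0.0003  0.0055] a [-0.0057 -0.0042 -0.0013] | time 3.53 pos [0.527  0.2985 0.1865] yaw -27.37 F [-0.5664 -0.5996  7.3236] M [-0.1823  0.1396 -0.0121] g 0.171 q [ 0.5156  0.4455  0.114   1.2322 -0.0004  2.5642]
```

```bash
python3 -m jog '[{"tx":0,"ty":0,"tz":-0.01,"ax":0,"ay":0,"az":0,"jaw":-1},{"tx":0,"ty":0,"tz":-0.03,"ax":0,"ay":0,"az":0,"jaw":-1},{"tx":0,"ty":0,"tz":-0.055,"ax":0,"ay":0,"az":0,"jaw":-1},{"tx":0,"ty":0,"tz":-0.085,"ax":0,"ay":0,"az":0,"jaw":-1},{"tx":0,"ty":0,"tz":-0.115,"ax":0,"ay":0,"az":0,"jaw":-1},{"tx":0,"ty":0,"tz":-0.145,"ax":0,"ay":0,"az":0,"jaw":-1},{"tx":0,"ty":0,"tz":-0.165,"ax":0,"ay":0,"az":0,"jaw":-1},{"tx":0,"ty":0,"tz":-0.165,"ax":0,"ay":0,"az":0,"jaw":-1}]' 60
python3 - <<'E'
from h import *
to(.5255,.299,.181,-27.3)
t=optics.read_camera("top")[:,:,::-1];s=optics.read_camera("side")[:,:,::-1]
cv2.imwrite("pics/t2.png",t);cv2.imwrite("pics/s2.png",s)
a=cv2.resize(s[125:285,240:370],None,fx=3.7,fy=3.7,interpolation=cv2.INTER_CUBIC)
b=cv2.resize(t[160:220,300:370],None,fx=4.5,fy=4.5,interpolation=cv2.INTER_CUBIC)
b=cv2.copyMakeBorder(b,0,a.shape[0]-b.shape[0],0,0,cv2.BORDER_CONSTANT)
cv2.imwrite("pics/c2.png",np.hstack([a,b]))
E
```

```text
time: 4.2
tool_pos: [0.5265, 0.2983, 0.3566]
orientation: [-3.131, -0.008, -0.478]
force: [0.4, 0.0, -1.1]
grip_width: 0.176
t [-0.0025  0.0018  0.1756] a [-0.011  -0.0077 -0.0013] | time 4.20 pos [0.5265 0.2983 0.3566] yaw -27.38 F [ 0.3827  0.0466 -1.069 ] M [ 0.0035 -0.0122 -0.0267] g 0.176 q [ 0.5158  0.4599  0.567   1.6645 -0.0005  2.5643]
```

View pics/c2.png

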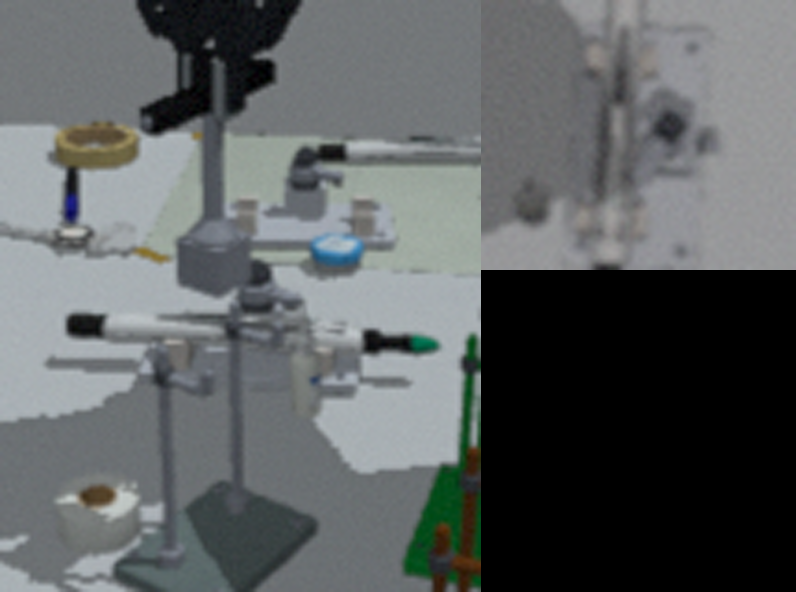

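The side crop shows the key hanging upright from the gripper. The socket's lower edge is at crop (215,285), clear of the now-empty hooks. I'll measure the clamp head's position and angle from the same pictures.

```bash
python3 - <<'E'
import cv2,numpy as np
t=cv2.imread("pics/t2.png");s=cv2.imread("pics/s2.png")
a=cv2.resize(t[172:207,320:360],None,fx=10,fy=10,interpolation=cv2.INTER_CUBIC)
b=cv2.resize(s[190:225,293:333],None,fx=10,fy=10,interpolation=cv2.INTER_CUBIC)
o=np.hstack([a,b]);cv2.imwrite("pics/c3.png",cv2.convertScaleAbs(o,alpha=1.6,beta=-40))
E
```

```text
(no output)
```

View pics/c3.png

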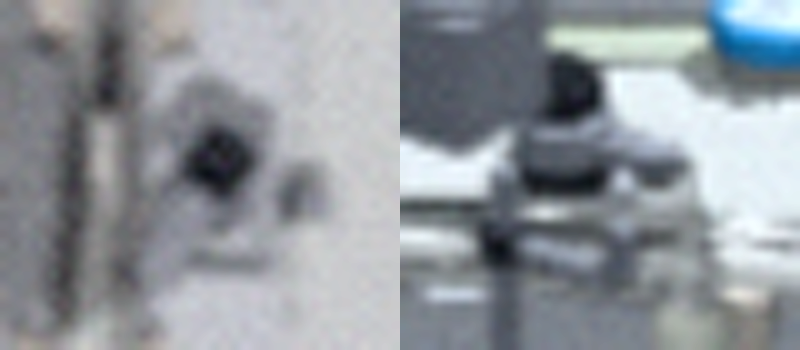

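```bash
python3 - <<'E'
from fit import *
g={}
g["top"]=cv2.imread("pics/t2.png").mean(2); g["side"]=cv2.imread("pics/s2.png").mean(2)
R={"top":(334,349,180,195),"side":(305,317,193,203)}
print(g["top"][182:195,335:349].astype(int)); print(g["side"][193:206,305:320].astype(int))
lv={"top":(35,120),"side":(40,130)}
D={n:np.clip((lv[n][1]-g[n])/(lv[n][1]-lv[n][0]),0,1) for n in g}
def head(x,y,a): return box([x,y,.0755],a,.02,.02,.011)+[p for p in box([x,y,.09],a,.01,.01,0)]
def cost(v,views):
    P=head(*v);c=0
    for n in views:
        r=R[n];sl=np.s_[r[2]:r[3],r[0]:r[1]];c+=((sil(n,P)[sl]-D[n][sl])**2).sum()
    return c
for views in(["top"],["side"],["top","side"]):
    b=[]
    for a0 in range(0,90,10):
        f=lambda v:cost([v[0],v[1],np.radians(a0)],views)
        r=minimize(f,[.54,0],method="Nelder-Mead",options=dict(initial_simplex=[[.54,0],[.546,0],[.54,.006]],maxiter=40));b.append((round(r.fun,2),a0,r.x.round(4)))
    print(views);[print(q) for q in b]
E
```

```text
[[125 125 114 107 110 106 108 106 111 112 117 125 138 143]
 [116 112 109 103 111 101 100 104 105 108 106 114 128 147]
 [108 107 109 109 102  90  82  90 101 104 111 114 130 143]
 [108 106 100 103  92  73  57  62  75  92 101 112 129 143]
 [112 116 103 100  79  60  42  55  54  76  96 117 132 144]
 [124 127 110  82  59  52  58  47  56  58  85 110 131 138]
 [129 124 103  75  50  47  53  56  51  55  84 114 129 125]
 [118 113  96  70  54  37  39  47  48  71 102 120 122 113]
 [107  98  91  92  77  65  49  47  65  93 111 124 118 100]
 [102  97 105 103 104  94  71  63  80  99 119 121 110  89]
 [100 107 106 117 121 108  96  89  93 105 116 126 115  88]
 [103 107 115 115 118 113 105  98 100 110 118 128 119  96]
 [103 110 113 117 116 110  97  98 112 123 127 129 123 115]]
[[ 86  85 111 147 157 156 158 159 156 158 156 158 159 160 162]
 [ 87  87 105 134 147 150 156 160 162 158 161 162 162 162 160]
 [ 86  88  86  85  81 101 131 148 151 149 148 150 151 150 151]
 [ 85  84  78  58  55  58  71  91 114 132 132 137 136 138 140]
 [ 86  85  76  57  53  51  51  76 132 172 173 173 170 172 171]
 [ 87  83  78  55
[... 1128 characters left out ...]
]))
(np.float64(6.68), 40, array([ 0.5428, -0.0012]))
(np.float64(6.57), 50, array([0.543 , 0.0001]))
(np.float64(6.44), 60, array([0.543 , 0.0015]))
(np.float64(6.42), 70, array([0.5423, 0.0016]))
(np.float64(6.24), 80, array([0.5418, 0.0016]))
['top', 'side']
(np.float64(14.53), 0, array([0.5419, 0.0026]))
(np.float64(16.28), 10, array([0.5406, 0.0015]))
(np.float64(16.01), 20, array([0.5416, 0.0007]))
(np.float64(15.37), 30, array([0.5413, 0.0011]))
(np.float64(14.76), 40, array([0.5419, 0.0016]))
(np.float64(13.89), 50, array([0.542 , 0.0013]))
(np.float64(13.38), 60, array([0.5422, 0.0019]))
(np.float64(13.4), 70, array([0.5422, 0.0021]))
(np.float64(13.39), 80, array([0.5421, 0.0016]))
```

```bash
python3 -m jog '[{"tx":0.02,"ty":0.034,"tz":0,"ax":0,"ay":0,"az":-0.1,"jaw":-1},{"tx":0.04,"ty":0.068,"tz":0,"ax":0,"ay":0,"az":-0.2,"jaw":-1},{"tx":0.06,"ty":0.102,"tz":0,"ax":0,"ay":0,"az":-0.3,"jaw":-1},{"tx":0.08,"ty":0.136,"tz":0,"ax":0,"ay":0,"az":-0.4,"jaw":-1},{"tx":0.1,"ty":0.17,"tz":0,"ax":0,"ay":0,"az":-0.5,"jaw":-1},{"tx":0.12,"ty":0.205,"tz":0,"ax":0,"ay":0,"az":-0.6,"jaw":-1},{"tx":0.14,"ty":0.24,"tz":0,"ax":0,"ay":0,"az":-0.7,"jaw":-1},{"tx":0.15,"ty":0.256,"tz":0,"ax":0,"ay":0,"az":-0.8,"jaw":-1}]' 60
python3 -c "
from h import *
to(.542,.0016,.26,56)"
```

```text
time: 4.97
tool_pos: [0.5408, -0.002, 0.3503]
orientation: [-3.141, -0.007, 0.325]
force: [0.9, 0.4, -1.1]
grip_width: 0.172
t [ 0.0017 -0.003   0.0903] a [ 0.0014 -0.0066 -0.6525] | time 4.97 pos [ 0.5408 -0.002   0.3503] yaw 18.61 F [ 0.9489  0.3512 -1.1142] M [ 0.0043 -0.0352  0.0301] g 0.172 q [-0.0053  0.3064  0.3252  1.5837  0.0029  1.2406]
```

```bash
python3 -m jog '[{"tx":0.002,"ty":-0.003,"tz":0.01,"ax":0.001,"ay":-0.006,"az":-0.11,"jaw":-1},{"tx":0.002,"ty":-0.003,"tz":0.03,"ax":0.001,"ay":-0.006,"az":-0.22,"jaw":-1},{"tx":0.002,"ty":-0.003,"tz":0.05,"ax":0.001,"ay":-0.006,"az":-0.33,"jaw":-1},{"tx":0.002,"ty":-0.003,"tz":0.07,"ax":0.001,"ay":-0.006,"az":-0.44,"jaw":-1},{"tx":0.002,"ty":-0.003,"tz":0.09,"ax":0.001,"ay":-0.006,"az":-0.55,"jaw":-1},{"tx":0.002,"ty":-0.003,"tz":0.1,"ax":0.001,"ay":-0.006,"az":-0.653,"jaw":-1},{"tx":0.002,"ty":-0.003,"tz":0.1,"ax":0.001,"ay":-0.006,"az":-0.653,"jaw":-1},{"tx":0.002,"ty":-0.003,"tz":0.1,"ax":0.001,"ay":-0.006,"az":-0.653,"jaw":-1}]' 60
python3 - <<'E'
from h import *
to(.542,.0016,.25,56)
t=optics.read_camera("top")[:,:,::-1];s=optics.read_camera("side")[:,:,::-1]
cv2.imwrite("pics/t3.png",t);cv2.imwrite("pics/s3.png",s)
for n in("side","top"): print(n,"expected mouth ctr",proj(n,[.542,.0016,.1135]),"tip",proj(n,[.542,.0016,.09]),"grip",proj(n,[.542,.0016,.2385]))
a=cv2.resize(s[145:225,283:338],None,fx=7,fy=7,interpolation=cv2.INTER_CUBIC)
b=cv2.resize(t[160:217,318:373],None,fx=7,fy=7,interpolation=cv2.INTER_CUBIC)
b=cv2.copyMakeBorder(b,0,a.shape[0]-b.shape[0],0,0,cv2.BORDER_CONSTANT)
cv2.imwrite("pics/c4.png",cv2.convertScaleAbs(np.hstack([a,b]),alpha=1.3))
E
```

```text
time: 5.63
tool_pos: [0.5415, 0.0017, 0.2495]
orientation: [-3.14, 0.001, 0.975]
force: [0.1, 0.2, -1.6]
grip_width: 0.179
t [ 0.0001  0.0005 -0.0005] a [-0.0013  0.0007 -0.0028] | time 5.63 pos [0.5415 0.0017 0.2495] yaw 55.84 F [ 0.1088  0.1662 -1.5562] M [ 0.0138 -0.0269 -0.0035] g 0.179 q [0.0032 0.302  0.0654 1.3357 0.0001 0.5993]
side expected mouth ctr [308.4389 188.8652] tip [308.4947 195.448 ] grip [308.1249 151.8439]
top expected mouth ctr [341.9668 184.8302] tip [341.6253 186.5993] grip [344.0396 174.0951]
```

View pics/c4.png

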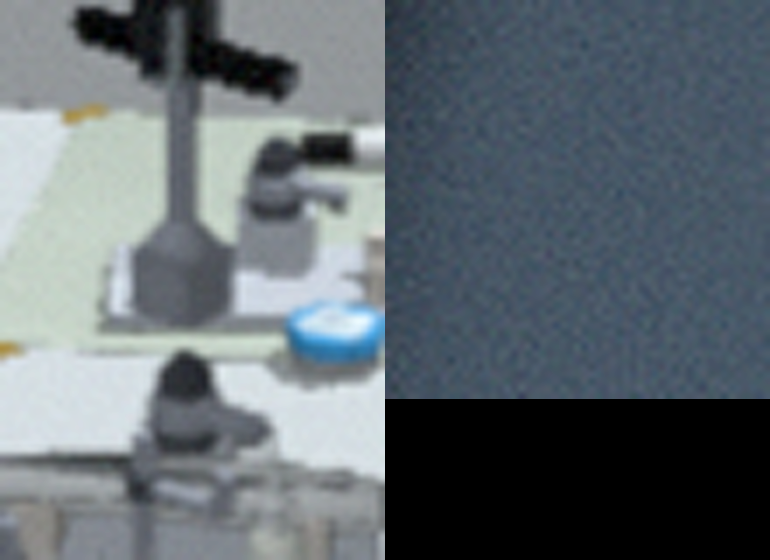

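Side crop: the socket centre column is 185, directly above the head tip at column 185. The top view is blocked by the arm. The taper gives ±7 mm of capture, so I'll descend while watching the force.

```bash
python3 -m jog '[{"tx":0,"ty":0,"tz":0.006,"ax":0,"ay":0,"az":0,"jaw":-1},{"tx":0,"ty":0,"tz":0.012,"ax":0,"ay":0,"az":0,"jaw":-1},{"tx":0,"ty":0,"tz":0.018,"ax":0,"ay":0,"az":0,"jaw":-1},{"tx":0,"ty":0,"tz":0.022,"ax":0,"ay":0,"az":0,"jaw":-1},{"tx":0,"ty":0,"tz":0.025,"ax":0,"ay":0,"az":0,"jaw":-1},{"tx":0,"ty":0,"tz":0.028,"ax":0,"ay":0,"az":0,"jaw":-1},{"tx":0,"ty":0,"tz":0.03,"ax":0,"ay":0,"az":0,"jaw":-1},{"tx":0,"ty":0,"tz":0.03,"ax":0,"ay":0,"az":0,"jaw":-1}]' 60
python3 - <<'E'
from h import *
to(.542,.0016,.2065,56)
E
```

```text
time: 6.4
tool_pos: [0.5423, 0.0017, 0.2205]
orientation: [3.141, -0.0, 0.974]
force: [-0.6, -0.3, -2.7]
grip_width: 0.171
t [-0.0003 -0.0002  0.014 ] a [ 0.0005 -0.0005 -0.003 ] | time 6.40 pos [0.5423 0.0017 0.2205] yaw 55.83 F [-0.6106 -0.3108 -2.6759] M [-0.0632  0.0449  0.0347] g 0.171 q [0.0031 0.3081 0.0004 1.2624 0.0001 0.5996]
```

```bash
python3 -m jog '[{"tx":0,"ty":0,"tz":0.002,"ax":0,"ay":0,"az":0,"jaw":-1},{"tx":0,"ty":0,"tz":0.004,"ax":0,"ay":0,"az":0,"jaw":-1},{"tx":0,"ty":0,"tz":0.006,"ax":0,"ay":0,"az":0,"jaw":-1},{"tx":0,"ty":0,"tz":0.007,"ax":0,"ay":0,"az":0,"jaw":-1},{"tx":0,"ty":0,"tz":0.007,"ax":0,"ay":0,"az":0,"jaw":-1},{"tx":0,"ty":0,"tz":0.008,"ax":0,"ay":0,"az":0,"jaw":-1},{"tx":0,"ty":0,"tz":0.008,"ax":0,"ay":0,"az":0,"jaw":-1},{"tx":0,"ty":0,"tz":0.008,"ax":0,"ay":0,"az":0,"jaw":-1}]' 60
python3 - <<'E'
from h import *
to(.542,.0016,.2065,56)
E
```

```text
time: 7.07
tool_pos: [0.5423, 0.0017, 0.2124]
orientation: [3.141, -0.0, 0.974]
force: [-0.6, -0.9, -2.3]
grip_width: 0.175
t [-0.0003 -0.0002  0.0059] a [ 0.0005 -0.0003 -0.003 ] | time 7.07 pos [0.5423 0.0017 0.2124] yaw 55.83 F [-0.6262 -0.8858 -2.2828] M [-0.4053  0.2291  0.0471] g 0.175 q [ 0.0032  0.3106 -0.0165  1.2431  0.      0.5996]
```

```bash
python3 -m jog '[{"tx":0,"ty":0,"tz":0.002,"ax":0,"ay":0,"az":0,"jaw":-1},{"tx":0,"ty":0,"tz":0.003,"ax":0,"ay":0,"az":0,"jaw":-1},{"tx":0,"ty":0,"tz":0.004,"ax":0,"ay":0,"az":0,"jaw":-1},{"tx":0,"ty":0,"tz":0.005,"ax":0,"ay":0,"az":0,"jaw":-1},{"tx":0,"ty":0,"tz":0.006,"ax":0,"ay":0,"az":0,"jaw":-1},{"tx":0,"ty":0,"tz":0.006,"ax":0,"ay":0,"az":0,"jaw":-1},{"tx":0,"ty":0,"tz":0.006,"ax":0,"ay":0,"az":0,"jaw":-1},{"tx":0,"ty":0,"tz":0.006,"ax":0,"ay":0,"az":0,"jaw":-1}]' 60
python3 - <<'E'
from h import *
to(.542,.0016,.2065,56)
E
```

```text
time: 7.73
tool_pos: [0.5424, 0.0017, 0.2067]
orientation: [3.141, -0.001, 0.974]
force: [-0.9, -1.2, 5.5]
grip_width: 0.172
t [-0.0003 -0.0003  0.0002] a [ 0.0009 -0.0006 -0.0031] | time 7.73 pos [0.5424 0.0017 0.2067] yaw 55.82 F [-0.9463 -1.1623  5.5468] M [-0.5287  0.4487  0.0065] g 0.172 q [ 0.0031  0.3124 -0.0287  1.2286 -0.      0.5996]
```

```bash
python3 -m jog '[{"tx":0,"ty":0,"tz":0.001,"ax":0,"ay":0,"az":0,"jaw":-1},{"tx":0,"ty":0,"tz":0.002,"ax":0,"ay":0,"az":0,"jaw":-1},{"tx":0,"ty":0,"tz":0.002,"ax":0,"ay":0,"az":0,"jaw":-1},{"tx":0,"ty":0,"tz":0.002,"ax":0,"ay":0,"az":0,"jaw":-1},{"tx":0,"ty":0,"tz":0.002,"ax":0,"ay":0,"az":0.03,"jaw":-1},{"tx":0,"ty":0,"tz":0.002,"ax":0,"ay":0,"az":0.06,"jaw":-1},{"tx":0,"ty":0,"tz":0.002,"ax":0,"ay":0,"az":0.09,"jaw":-1},{"tx":0,"ty":0,"tz":0.002,"ax":0,"ay":0,"az":0.09,"jaw":-1}]' 80
python3 - <<'E'
from h import *
to(.542,.0016,.2065,56)
s=optics.read_camera("side")[:,:,::-1];cv2.imwrite("pics/s4.png",s)
cv2.imwrite("pics/c5.png",cv2.convertScaleAbs(cv2.resize(s[150:225,270:360],None,fx=8,fy=8,interpolation=cv2.INTER_CUBIC),alpha=1.3))
E
```

```text
time: 8.4
tool_pos: [0.5432, 0.0015, 0.2065]
orientation: [3.138, -0.002, 0.882]
force: [-4.5, -3.0, 24.9]
grip_width: 0.169
t [-0.0007 -0.001  -0.    ] a [ 0.0037 -0.0022 -0.0952] | time 8.40 pos [0.5432 0.0015 0.2065] yaw 50.54 F [-4.5476 -2.9893 24.9288] M [-0.7622  1.4797  0.019 ] g 0.169 q [ 0.003   0.3113 -0.0307  1.2245 -0.0004  0.6916]
```

View pics/c5.png

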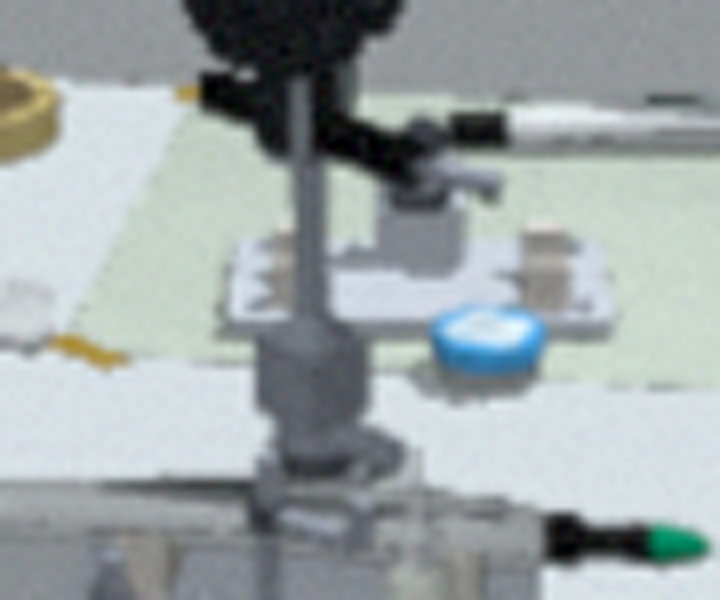

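Side crop: the black square has disappeared into the socket, whose lower edge is at crop row 425, directly on the hub. z is at a hard stop, so the key is seated. Next I'll turn it clockwise.

```bash
python3 -m jog '[{"tx":-0.0007,"ty":-0.001,"tz":0.001,"ax":0.003,"ay":-0.002,"az":0.07,"jaw":-1},{"tx":-0.0007,"ty":-0.001,"tz":0.001,"ax":0.003,"ay":-0.002,"az":0.14,"jaw":-1},{"tx":-0.0007,"ty":-0.001,"tz":0.001,"ax":0.003,"ay":-0.002,"az":0.21,"jaw":-1},{"tx":-0.0007,"ty":-0.001,"tz":0.001,"ax":0.003,"ay":-0.002,"az":0.28,"jaw":-1},{"tx":-0.0007,"ty":-0.001,"tz":0.001,"ax":0.003,"ay":-0.002,"az":0.35,"jaw":-1},{"tx":-0.0007,"ty":-0.001,"tz":0.001,"ax":0.003,"ay":-0.002,"az":0.42,"jaw":-1},{"tx":-0.0007,"ty":-0.001,"tz":0.001,"ax":0.003,"ay":-0.002,"az":0.49,"jaw":-1},{"tx":-0.0007,"ty":-0.001,"tz":0.001,"ax":0.003,"ay":-0.002,"az":0.49,"jaw":-1}]' 80
python3 - <<'E'
from h import *
to(.542,.0016,.2065,-8)
E
```

```text
time: 9.12
tool_pos: [0.5425, 0.0012, 0.2067]
orientation: [3.14, -0.003, 0.389]
force: [-3.5, -4.2, 17.9]
grip_width: 0.168
t [-0.0003 -0.0006  0.0002] a [ 0.0005 -0.003   0.5282] | time 9.12 pos [0.5425 0.0012 0.2067] yaw 22.26 F [-3.5269 -4.1599 17.8641] M [-1.2886  1.0546 -0.0253] g 0.168 q [ 0.0022  0.3109 -0.0307  1.2262 -0.0001  1.1845]
```

```bash
python3 -m jog '[{"tx":-0.0003,"ty":-0.0006,"tz":0.001,"ax":0,"ay":-0.003,"az":0.06,"jaw":-1},{"tx":-0.0003,"ty":-0.0006,"tz":0.001,"ax":0,"ay":-0.003,"az":0.12,"jaw":-1},{"tx":-0.0003,"ty":-0.0006,"tz":0.001,"ax":0,"ay":-0.003,"az":0.18,"jaw":-1},{"tx":-0.0003,"ty":-0.0006,"tz":0.001,"ax":0,"ay":-0.003,"az":0.2,"jaw":-1},{"tx":-0.0003,"ty":-0.0006,"tz":0.001,"ax":0,"ay":-0.003,"az":0.2,"jaw":-1},{"tx":-0.0003,"ty":-0.0006,"tz":0.001,"ax":0,"ay":-0.003,"az":0.2,"jaw":-1},{"tx":-0.0003,"ty":-0.0006,"tz":0.001,"ax":0,"ay":-0.003,"az":0.2,"jaw":-1},{"tx":-0.0003,"ty":-0.0006,"tz":0.001,"ax":0,"ay":-0.003,"az":0.2,"jaw":-1}]' 80
python3 - <<'E'
from h import *
to(.542,.0016,.2065,-8)
E
```

```text
time: 9.78
tool_pos: [0.5426, 0.0015, 0.2067]
orientation: [3.14, -0.002, 0.188]
force: [-2.3, -2.1, 12.8]
grip_width: 0.166
t [-0.0005 -0.0002  0.0002] a [ 0.0014 -0.0021  0.3281] | time 9.78 pos [0.5426 0.0015 0.2067] yaw 10.80 F [-2.2745 -2.0669 12.7882] M [-0.7326  0.6064 -0.0049] g 0.166 q [ 0.0034  0.3119 -0.0295  1.2274 -0.0013  1.3857]
```

```bash
python3 -m jog '[{"tx":0,"ty":0,"tz":0.001,"ax":0,"ay":0,"az":0.05,"jaw":-1},{"tx":0,"ty":0,"tz":0.001,"ax":0,"ay":0,"az":0.1,"jaw":-1},{"tx":0,"ty":0,"tz":0.001,"ax":0,"ay":0,"az":0.12,"jaw":-1},{"tx":0,"ty":0,"tz":0.001,"ax":0,"ay":0,"az":0.12,"jaw":-1},{"tx":0,"ty":0,"tz":0.001,"ax":0,"ay":0,"az":0.12,"jaw":-1},{"tx":0,"ty":0,"tz":0.001,"ax":0,"ay":0,"az":0.12,"jaw":-1},{"tx":0,"ty":0,"tz":0.001,"ax":0,"ay":0,"az":0.12,"jaw":-1},{"tx":0,"ty":0,"tz":0.001,"ax":0,"ay":0,"az":0.12,"jaw":-1}]' 80
python3 - <<'E'
from h import *
to(.542,.0016,.2065,-8)
E
```

```text
time: 10.45
tool_pos: [0.5428, 0.0013, 0.2067]
orientation: [3.14, -0.003, 0.068]
force: [-4.3, -2.6, 15.7]
grip_width: 0.167
t [-0.0008 -0.0004  0.0002] a [ 0.0015 -0.0035  0.208 ] | time 10.45 pos [0.5428 0.0013 0.2067] yaw 3.92 F [-4.3061 -2.5862 15.712 ] M [-0.7239  1.4504  0.0701] g 0.167 q [ 0.0033  0.3111 -0.0305  1.2257 -0.0017  1.5057]
```

```bash
python3 -m jog '[{"tx":-0.0005,"ty":0,"tz":0.001,"ax":0,"ay":-0.003,"az":0.05,"jaw":-1},{"tx":-0.0005,"ty":0,"tz":0.001,"ax":0,"ay":-0.003,"az":0.1,"jaw":-1},{"tx":-0.0005,"ty":0,"tz":0.001,"ax":0,"ay":-0.003,"az":0.14,"jaw":-1},{"tx":-0.0005,"ty":0,"tz":0.001,"ax":0,"ay":-0.003,"az":0.14,"jaw":-1},{"tx":-0.0005,"ty":0,"tz":0.001,"ax":0,"ay":-0.003,"az":0.14,"jaw":-1},{"tx":-0.0005,"ty":0,"tz":0.001,"ax":0,"ay":-0.003,"az":0.14,"jaw":-1},{"tx":-0.0005,"ty":0,"tz":0.001,"ax":0,"ay":-0.003,"az":0.14,"jaw":-1},{"tx":-0.0005,"ty":0,"tz":0.001,"ax":0,"ay":-0.003,"az":0.14,"jaw":-1}]' 80
python3 - <<'E'
from h import *
to(.542,.0016,.2065,-8)
s=optics.read_camera("side")[:,:,::-1];cv2.imwrite("pics/s5.png",s)
a=cv2.resize(s[150:225,270:360],None,fx=8,fy=8,interpolation=cv2.INTER_CUBIC)
cv2.imwrite("pics/c6.png",cv2.convertScaleAbs(a,alpha=1.3))
E
```

```text
time: 11.12
tool_pos: [0.5423, 0.0011, 0.2067]
orientation: [3.14, -0.002, -0.072]
force: [-6.6, -2.8, 18.2]
grip_width: 0.166
t [-0.0004 -0.0005  0.0002] a [ 0.0019 -0.0017  0.068 ] | time 11.12 pos [0.5423 0.0011 0.2067] yaw -4.10 F [-6.5932 -2.8327 18.2   ] M [-0.8483  1.8195  0.1227] g 0.166 q [ 0.0031  0.3119 -0.0294  1.228  -0.0021  1.6455]
```

View pics/c6.png

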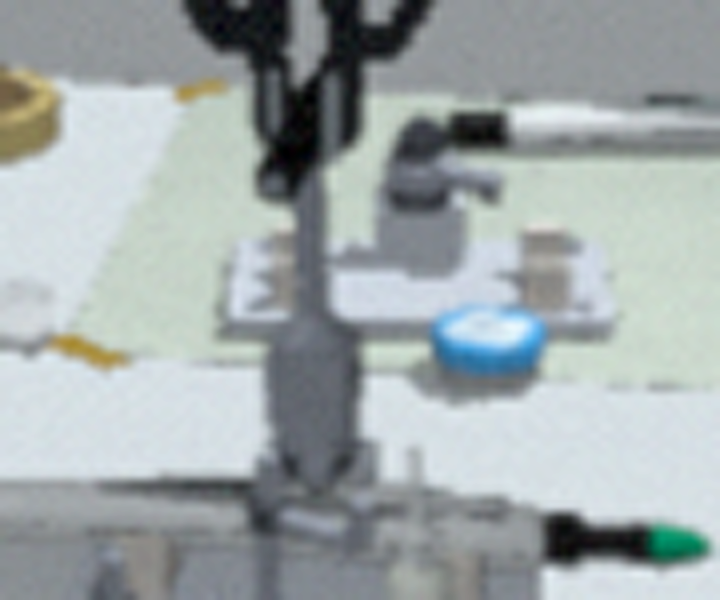

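Side crop: the finger no longer sticks out to the right. It now points toward the camera, across the device, below the socket at about (315,490). The moment Mz is still rising (0.12), so I'll keep turning in small steps.

```bash
python3 -m jog '[{"tx":-0.0005,"ty":-0.0005,"tz":0.001,"ax":0,"ay":-0.002,"az":0.03,"jaw":-1},{"tx":-0.0005,"ty":-0.0005,"tz":0.001,"ax":0,"ay":-0.002,"az":0.06,"jaw":-1},{"tx":-0.0005,"ty":-0.0005,"tz":0.001,"ax":0,"ay":-0.002,"az":0.07,"jaw":-1},{"tx":-0.0005,"ty":-0.0005,"tz":0.001,"ax":0,"ay":-0.002,"az":0.07,"jaw":-1},{"tx":-0.0005,"ty":-0.0005,"tz":0.001,"ax":0,"ay":-0.002,"az":0.07,"jaw":-1},{"tx":-0.0005,"ty":-0.0005,"tz":0.001,"ax":0,"ay":-0.002,"az":0.07,"jaw":-1},{"tx":-0.0005,"ty":-0.0005,"tz":0.001,"ax":0,"ay":-0.002,"az":0.07,"jaw":-1},{"tx":-0.0005,"ty":-0.0005,"tz":0.001,"ax":0,"ay":-0.002,"az":0.07,"jaw":-1}]' 80
python3 - <<'E'
from h import *
to(.542,.0016,.2065,-8)
E
```

```text
time: 11.83
tool_pos: [0.5419, 0.0013, 0.2067]
orientation: [3.139, -0.001, -0.142]
force: [-6.5, -4.0, 17.6]
grip_width: 0.167
t [ 0.     -0.0003  0.0002] a [ 0.0025 -0.001  -0.0019] | time 11.83 pos [0.5419 0.0013 0.2067] yaw -8.11 F [-6.5224 -4.0428 17.5995] M [-1.116   1.8299  0.3183] g 0.167 q [ 0.0038  0.3118 -0.0294  1.229  -0.0026  1.7161]
```

```bash
python3 -m jog '[{"tx":0,"ty":0,"tz":0.001,"ax":0,"ay":0,"az":0.03,"jaw":-1},{"tx":0,"ty":0,"tz":0.001,"ax":0,"ay":0,"az":0.06,"jaw":-1},{"tx":0,"ty":0,"tz":0.001,"ax":0,"ay":0,"az":0.07,"jaw":-1},{"tx":0,"ty":0,"tz":0.001,"ax":0,"ay":0,"az":0.07,"jaw":-1},{"tx":0,"ty":0,"tz":0.001,"ax":0,"ay":0,"az":0.07,"jaw":-1},{"tx":0,"ty":0,"tz":0.001,"ax":0,"ay":0,"az":0.07,"jaw":-1},{"tx":0,"ty":0,"tz":0.001,"ax":0,"ay":0,"az":0.07,"jaw":-1},{"tx":0,"ty":0,"tz":0.001,"ax":0,"ay":0,"az":0.07,"jaw":-1}]' 80
python3 - <<'E'
from h import *
to(.542,.0016,.2065,-8)
E
```

```text
time: 12.5
tool_pos: [0.5419, 0.0011, 0.2067]
orientation: [3.139, -0.002, -0.211]
force: [-6.7, -3.8, 17.6]
grip_width: 0.169
t [-0.     -0.0005  0.0002] a [ 0.0028 -0.0021 -0.0714] | time 12.50 pos [0.5419 0.0011 0.2067] yaw -12.09 F [-6.6839 -3.81   17.5955] M [-0.9492  1.9406  0.7715] g 0.169 q [ 0.0037  0.311  -0.0306  1.2277 -0.0032  1.7856]
```

Mz jumped to 0.77 N m, well above the ridge's 0.2 N m, so the clamp is at its end stop. I'll turn back into the middle of the play and lift off.

```bash
python3 -m jog '[{"tx":0,"ty":-0.0005,"tz":-0.0005,"ax":0.002,"ay":-0.002,"az":-0.05,"jaw":-1},{"tx":0,"ty":-0.0005,"tz":-0.0005,"ax":0.002,"ay":-0.002,"az":-0.1,"jaw":-1},{"tx":0,"ty":-0.0005,"tz":-0.0005,"ax":0.002,"ay":-0.002,"az":-0.15,"jaw":-1},{"tx":0,"ty":-0.0005,"tz":-0.0005,"ax":0.002,"ay":-0.002,"az":-0.2,"jaw":-1},{"tx":0,"ty":-0.0005,"tz":-0.0005,"ax":0.002,"ay":-0.002,"az":-0.25,"jaw":-1},{"tx":0,"ty":-0.0005,"tz":-0.0005,"ax":0.002,"ay":-0.002,"az":-0.28,"jaw":-1},{"tx":0,"ty":-0.0005,"tz":-0.0005,"ax":0.002,"ay":-0.002,"az":-0.28,"jaw":-1},{"tx":0,"ty":-0.0005,"tz":-0.0005,"ax":0.002,"ay":-0.002,"az":-0.28,"jaw":-1}]' 80
python3 - <<'E'
from h import *
to(.542,.0016,.2065,4)
E
```

```text
time: 13.17
tool_pos: [0.542, 0.0017, 0.207]
orientation: [3.141, 0.001, 0.068]
force: [-0.8, -0.4, -1.8]
grip_width: 0.172
t [0.     0.0001 0.0005] a [ 0.0009  0.0007 -0.0018] | time 13.17 pos [0.542  0.0017 0.207 ] yaw 3.89 F [-0.7787 -0.3703 -1.8257] M [-0.2251  0.1113  0.0856] g 0.172 q [ 0.0036  0.3129 -0.0273  1.2313 -0.0009  1.5064]
```

```bash
python3 -m jog '[{"tx":0,"ty":0,"tz":-0.006,"ax":0,"ay":0,"az":0,"jaw":-1},{"tx":0,"ty":0,"tz":-0.012,"ax":0,"ay":0,"az":0,"jaw":-1},{"tx":0,"ty":0,"tz":-0.02,"ax":0,"ay":0,"az":0,"jaw":-1},{"tx":0,"ty":0,"tz":-0.03,"ax":0,"ay":0,"az":0,"jaw":-1},{"tx":0,"ty":0,"tz":-0.06,"ax":0,"ay":0,"az":0,"jaw":-1},{"tx":0,"ty":0,"tz":-0.1,"ax":0,"ay":0,"az":0,"jaw":-1},{"tx":0,"ty":0,"tz":-0.14,"ax":0,"ay":0,"az":0,"jaw":-1},{"tx":0,"ty":0,"tz":-0.15,"ax":0,"ay":0,"az":0,"jaw":-1}]' 80
python3 - <<'E'
from h import *
to(.5265,.2985,.357,-27.4)
E
```

```text
time: 13.83
tool_pos: [0.5427, 0.0019, 0.3638]
orientation: [3.14, -0.007, 0.068]
force: [1.1, -0.4, -0.7]
grip_width: 0.169
t [ 0.0039 -0.297   0.0065] a [-0.0007 -0.0071  0.546 ] | time 13.83 pos [0.5427 0.0019 0.3638] yaw 3.89 F [ 1.1116 -0.4226 -0.7033] M [-0.0468 -0.1332 -0.0554] g 0.169 q [ 0.0039  0.3161  0.3735  1.6212 -0.0007  1.5069]
```

```bash
python3 -m jog '[{"tx":0,"ty":-0.037,"tz":0,"ax":0,"ay":-0.007,"az":0.08,"jaw":-1},{"tx":0.001,"ty":-0.074,"tz":0,"ax":0,"ay":-0.007,"az":0.16,"jaw":-1},{"tx":0.001,"ty":-0.111,"tz":0.001,"ax":0,"ay":-0.007,"az":0.24,"jaw":-1},{"tx":0.002,"ty":-0.148,"tz":0.002,"ax":0,"ay":-0.007,"az":0.32,"jaw":-1},{"tx":0.003,"ty":-0.185,"tz":0.003,"ax":0,"ay":-0.007,"az":0.4,"jaw":-1},{"tx":0.003,"ty":-0.222,"tz":0.004,"ax":0,"ay":-0.007,"az":0.48,"jaw":-1},{"tx":0.004,"ty":-0.26,"tz":0.005,"ax":0,"ay":-0.007,"az":0.546,"jaw":-1},{"tx":0.004,"ty":-0.297,"tz":0.006,"ax":0,"ay":-0.007,"az":0.546,"jaw":-1}]' 80
python3 - <<'E'
from h import *
to(.5265,.2985,.357,-27.4)
t=optics.read_camera("top")[:,:,::-1];s=optics.read_camera("side")[:,:,::-1]
cv2.imwrite("pics/t6.png",t);cv2.imwrite("pics/s6.png",s)
b=cv2.resize(t[165:210,315:365],None,fx=7,fy=7,interpolation=cv2.INTER_CUBIC)
a=cv2.resize(s[125:285,240:370],None,fx=3.4,fy=3.4,interpolation=cv2.INTER_CUBIC)
b=cv2.copyMakeBorder(b,0,a.shape[0]-b.shape[0],0,0,cv2.BORDER_CONSTANT)
cv2.imwrite("pics/c7.png",cv2.convertScaleAbs(np.hstack([a,b]),alpha=1.3,beta=-10))
E
```

```text
time: 14.5
tool_pos: [0.526, 0.3004, 0.3586]
orientation: [-3.14, -0.0, -0.483]
force: [0.4, -0.3, -2.6]
grip_width: 0.17
t [0.0013 0.0015 0.0016] a [-0.0019 -0.0003 -0.0047] | time 14.50 pos [0.526  0.3004 0.3586] yaw -27.67 F [ 0.3997 -0.2535 -2.6435] M [-0.0622 -0.0395  0.004 ] g 0.170 q [0.5186 0.4766 0.5984 1.6909 0.0007 2.5723]
```

View pics/c7.png

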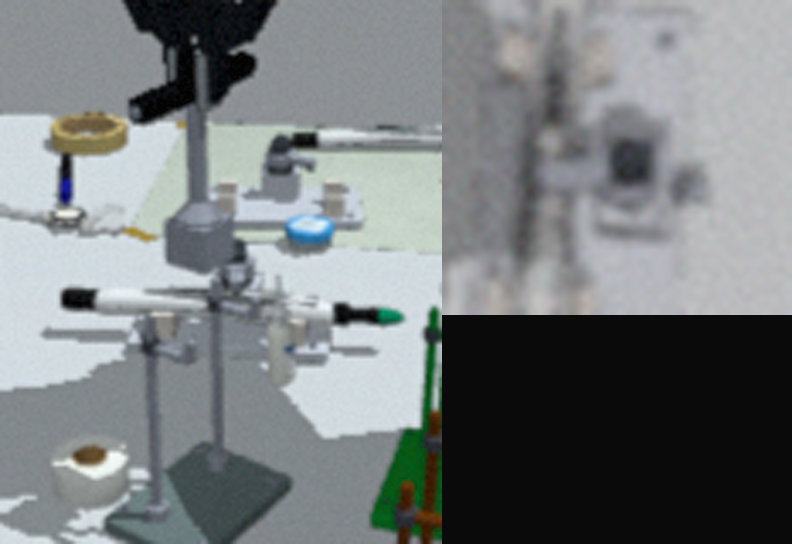

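The pictures show the finger lying across the device, at (560,170) in the top crop. The head square is now aligned with the fixture, so the clamp is locked. The bottle, tin and empty clamp are unchanged. Next I'll hang the key back by reversing the lift path.

```bash
python3 -m jog '[{"tx":0.0018,"ty":0.0015,"tz":0,"ax":-0.002,"ay":0,"az":-0.005,"jaw":-1},{"tx":0.0018,"ty":0.0015,"tz":0,"ax":-0.002,"ay":0,"az":-0.005,"jaw":-1},{"tx":0.0018,"ty":0.0015,"tz":0.02,"ax":-0.002,"ay":0,"az":-0.005,"jaw":-1},{"tx":0.0018,"ty":0.0015,"tz":0.04,"ax":-0.002,"ay":0,"az":-0.005,"jaw":-1},{"tx":0.0018,"ty":0.0015,"tz":0.06,"ax":-0.002,"ay":0,"az":-0.005,"jaw":-1},{"tx":0.0018,"ty":0.0015,"tz":0.08,"ax":-0.002,"ay":0,"az":-0.005,"jaw":-1},{"tx":0.0018,"ty":0.0015,"tz":0.1,"ax":-0.002,"ay":0,"az":-0.005,"jaw":-1},{"tx":0.0018,"ty":0.0015,"tz":0.1,"ax":-0.002,"ay":0,"az":-0.005,"jaw":-1}]' 80
python3 - <<'E'
from h import *
to(.527,.2985,.1865,-27.4)
E
```

```text
time: 15.27
tool_pos: [0.5253, 0.2992, 0.2544]
orientation: [3.137, 0.004, -0.471]
force: [-0.5, 0.1, -1.7]
grip_width: 0.165
t [ 0.002  -0.0005  0.0679] a [0.0047 0.0038 0.0075] | time 15.27 pos [0.5253 0.2992 0.2544] yaw -26.97 F [-0.5086  0.1293 -1.7424] M [-0.0011  0.1292 -0.0107] g 0.165 q [0.5174 0.4435 0.2819 1.4151 0.0006 2.5588]
```

```bash
python3 -m jog '[{"tx":0.002,"ty":-0.0005,"tz":0.01,"ax":0.004,"ay":0.003,"az":0.007,"jaw":-1},{"tx":0.002,"ty":-0.0005,"tz":0.02,"ax":0.004,"ay":0.003,"az":0.007,"jaw":-1},{"tx":0.002,"ty":-0.0005,"tz":0.03,"ax":0.004,"ay":0.003,"az":0.007,"jaw":-1},{"tx":0.002,"ty":-0.0005,"tz":0.04,"ax":0.004,"ay":0.003,"az":0.007,"jaw":-1},{"tx":0.002,"ty":-0.0005,"tz":0.048,"ax":0.004,"ay":0.003,"az":0.007,"jaw":-1},{"tx":0.002,"ty":-0.0005,"tz":0.054,"ax":0.004,"ay":0.003,"az":0.007,"jaw":-1},{"tx":0.002,"ty":-0.0005,"tz":0.056,"ax":0.004,"ay":0.003,"az":0.007,"jaw":-1},{"tx":0.002,"ty":-0.0005,"tz":0.056,"ax":0.004,"ay":0.003,"az":0.007,"jaw":-1}]' 80
python3 - <<'E'
from h import *
to(.527,.2985,.1865,-27.4)
E
```

```text
time: 15.93
tool_pos: [0.5268, 0.2985, 0.1979]
orientation: [3.14, 0.001, -0.477]
force: [0.3, 0.4, -2.6]
grip_width: 0.169
t [ 0.0002 -0.      0.0114] a [0.0013 0.0012 0.0008] | time 15.93 pos [0.5268 0.2985 0.1979] yaw -27.36 F [ 0.2969  0.4087 -2.5994] M [-0.0304  0.0104  0.0055] g 0.169 q [0.5154 0.4497 0.1493 1.2721 0.0003 2.5637]
```

```bash
python3 -m jog '[{"tx":0,"ty":0,"tz":0.002,"ax":0.001,"ay":0.001,"az":0,"jaw":-1},{"tx":0,"ty":0,"tz":0.004,"ax":0.001,"ay":0.001,"az":0,"jaw":-1},{"tx":0,"ty":0,"tz":0.006,"ax":0.001,"ay":0.001,"az":0,"jaw":-1},{"tx":0,"ty":0,"tz":0.008,"ax":0.001,"ay":0.001,"az":0,"jaw":-1},{"tx":0,"ty":0,"tz":0.01,"ax":0.001,"ay":0.001,"az":0,"jaw":-1},{"tx":0,"ty":0,"tz":0.0115,"ax":0.001,"ay":0.001,"az":0,"jaw":-1},{"tx":0,"ty":0,"tz":0.0115,"ax":0.001,"ay":0.001,"az":0,"jaw":-1},{"tx":0,"ty":0,"tz":0.0115,"ax":0.001,"ay":0.001,"az":0,"jaw":-1}]' 80
python3 - <<'E'
from h import *
to(.527,.2985,.1865,-27.4)
E
```

```text
time: 16.6
tool_pos: [0.5268, 0.2985, 0.1867]
orientation: [-3.142, 0.0, -0.477]
force: [-2.2, -1.2, 2.6]
grip_width: 0.168
t [ 0.0002 -0.      0.0002] a [-0.      0.      0.0008] | time 16.60 pos [0.5268 0.2985 0.1867] yaw -27.36 F [-2.1952 -1.2392  2.6468] M [-0.0996  0.2674  0.0227] g 0.168 q [0.5155 0.4516 0.1238 1.2429 0.     2.5638]
```

The bar touches the pegs at the expected height (Fz rose about 5 N). Now I'll release it.

```bash
python3 -m jog '[{"tx":0,"ty":0,"tz":0,"ax":0,"ay":0,"az":0,"jaw":-0.6},{"tx":0,"ty":0,"tz":0,"ax":0,"ay":0,"az":0,"jaw":-0.4},{"tx":0,"ty":0,"tz":0,"ax":0,"ay":0,"az":0,"jaw":-0.2},{"tx":0,"ty":0,"tz":0,"ax":0,"ay":0,"az":0,"jaw":0},{"tx":0,"ty":0,"tz":0,"ax":0,"ay":0,"az":0,"jaw":0.3},{"tx":0,"ty":0,"tz":0,"ax":0,"ay":0,"az":0,"jaw":0.6},{"tx":0,"ty":0,"tz":0,"ax":0,"ay":0,"az":0,"jaw":0.8},{"tx":0,"ty":0,"tz":0,"ax":0,"ay":0,"az":0,"jaw":0.8}]' 20
python3 - <<'E'
from h import *
to(.527,.2985,.25,-27.4)
E
```

```text
time: 17.27
tool_pos: [0.5269, 0.2985, 0.1867]
orientation: [-3.142, -0.0, -0.477]
force: [-0.6, -0.4, -0.1]
grip_width: 0.899
t [ 0.0001 -0.     -0.0633] a [-0.     -0.      0.0007] | time 17.27 pos [0.5269 0.2985 0.1867] yaw -27.36 F [-0.6115 -0.3688 -0.0817] M [ 0.0018 -0.0168 -0.0117] g 0.899 q [ 0.5155  0.4516  0.1238  1.2429 -0.      2.5638]
```

```bash
python3 -m jog '[{"tx":0,"ty":0,"tz":-0.005,"ax":0,"ay":0,"az":0,"jaw":0.8},{"tx":0,"ty":0,"tz":-0.015,"ax":0,"ay":0,"az":0,"jaw":0.8},{"tx":0,"ty":0,"tz":-0.03,"ax":0,"ay":0,"az":0,"jaw":0.8},{"tx":0,"ty":0,"tz":-0.05,"ax":0,"ay":0,"az":0,"jaw":0.8},{"tx":0,"ty":0,"tz":-0.08,"ax":0,"ay":0,"az":0,"jaw":0.8},{"tx":0,"ty":0,"tz":-0.1,"ax":0,"ay":0,"az":0,"jaw":0.8},{"tx":0,"ty":0,"tz":-0.12,"ax":0,"ay":0,"az":0,"jaw":0.8},{"tx":0,"ty":0,"tz":-0.12,"ax":0,"ay":0,"az":0,"jaw":0.8}]' 20
python3 - <<'E'
from h import *
to(.426,.104,.3,-27.4)
E
```

```text
time: 17.93
tool_pos: [0.5277, 0.299, 0.3117]
orientation: [-3.137, -0.003, -0.478]
force: [1.1, -0.3, -0.1]
grip_width: 0.897
t [-0.0007  0.22    0.0105] a [-0.0051 -0.0033  0.0007] | time 17.93 pos [0.5277 0.299  0.3117] yaw -27.36 F [ 1.1014 -0.2933 -0.1283] M [ 0.0125  0.0222 -0.0031] g 0.897 q [0.5155 0.4466 0.4309 1.549  0.     2.5638]
```

No picture views are left, so I'll check the hung key and the other objects numerically against the first pictures.

```bash
python3 - <<'E'
from fit import *
im={n:optics.read_camera(n) for n in("side","top")}
for n in im: cv2.imwrite(f"pics/end_{n}.png",im[n][:,:,::-1])
old={n:np.load(f"pics/{n}0.npy") for n in im}
r=(280,320,203,234)
def fit(img):
    D=np.clip((100-img.astype(float).mean(2))/75,0,1)
    def cost(v):
        sl=np.s_[r[2]:r[3],r[0]:r[1]];return np.abs(sil("side",box([v[0],v[1],.175],v[2],.016,.124,.018))[sl]-D[sl]).sum()
    q=minimize(cost,[.525,.299,-.47],method="Nelder-Mead",options=dict(initial_simplex=[[.525,.299,-.47],[.531,.299,-.47],[.525,.307,-.47],[.525,.299,-.4]],maxiter=70));return q.x,q.fun
print("before",fit(old["side"]),"after",fit(im["side"]))
# socket + shank template match, before -> after ; tin, roll, bottle, empty fixture in side
g=lambda a:cv2.cvtColor(a,cv2.COLOR_RGB2GRAY)
for k,(x0,x1,y0,y1) in dict(bar=(278,322,200,234),socket=(289,312,240,266),roll=(252,280,250,276),tin=(322,340,186,200),bottle=(316,328,212,238),emptyclamp=(312,330,164,184)).items():
    T=g(old["side"])[y0:y1,x0:x1];S=g(im["side"])[y0-6:y1+6,x0-6:x1+6]
    m=cv2.matchTemplate(S,T,cv2.TM_CCOEFF_NORMED);_,v,_,l=cv2.minMaxLoc(m);print(k,"shift",l[0]-6,l[1]-6,"score %.2f"%v)
E
```

```text
before (array([ 0.5241,  0.2969, -0.4413]), np.float64(137.8564705882353)) after (array([ 0.5267,  0.2971, -0.4284]), np.float64(130.3213071895425))
bar shift -1 0 score 0.90
socket shift -1 0 score 0.69
roll shift 0 0 score 0.62
tin shift -1 1 score 0.76
bottle shift -2 0 score 0.64
emptyclamp shift -6 1 score 0.36
```

```bash
python3 -c "
from workcell import robot
print(robot.finish_job())"
```

```text
the job is handed in; nothing more can be done
None
```

The job is handed in, at about 18 s of the 61 s allowed, and my checks say it was done as asked. I lifted the key off the grey holder, seated it on the loaded fixture's clamp head and turned it clockwise to the clamp's stop. I then lifted it off, hung it back on its hooks, let go and backed the arm off above it.

**Clamp:** after the turn, the top picture shows the finger across the device and the head square with the fixture. The turning moment rose to 0.77 N m, well above the ridge's 0.2 N m. I didn't see the click itself.

**Key:** it touched the pegs at its original height. In the last side picture it sits within about 3 mm and 1° of where it first hung. The gripper is open and the force on it is near zero.

**Other things:**
- In the picture taken just after the turn, the bottle, tin and empty clamp looked unchanged.
- In the final image comparison, the roll showed no shift and the tin 1 pixel.
- The comparison was inconclusive for the bottle (2 pixels, score 0.64) and failed for the empty clamp (6 pixels, score 0.36). I put this down to the arm's changed shadow and background, and the arm didn't go near either one after that picture. I had no picture views left to confirm it.

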